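Put extrusion offcuts away by length in sprung lanes

TASK

Put the three aluminium extrusion offcuts away, each in the printed storage lane made for its own length: feed it in at the mouth and push it home against the sprung buffer until the lane's hook has snapped in behind its tail and holds it there. Feel your way and don't ram them, and leave the other things on the bench where they are.

Things in the scene. Friction and masses are not known exactly. Their poses are not given: they have to be found in the camera images.
- bar_short: the short offcut: bare aluminium T-slot extrusion, 30 x 30 mm square, 90 mm long, about 72 g, lying on the bench. Origin at its centre (15 mm up), x along its length, z up at the start; both ends alike. The three offcuts look alike but for their length (90, 120, 150 mm)
- bar_medium: the medium offcut: bare aluminium T-slot extrusion, 30 x 30 mm square, 120 mm long, about 96 g, lying on the bench. Origin at its centre (15 mm up), x along its length, z up at the start; both ends alike. The three offcuts look alike but for their length (90, 120, 150 mm)
- bar_long: the long offcut: bare aluminium T-slot extrusion, 30 x 30 mm square, 150 mm long, about 120 g, lying on the bench. Origin at its centre (15 mm up), x along its length, z up at the start; both ends alike. The three offcuts look alike but for their length (90, 120, 150 mm)
- lane_short: the short lane, for the 90 mm offcut: dark printed channel, fixed, without a floor (the offcut slides on the bench), 103 mm long. Origin on the bench, mid-width, on the mouth line, where a held offcut's tail end stays; x points into the lane, y to its left, z up. The lanes lie side by side 62 mm apart in any order, mouths level
- lane_medium: the medium lane, for the 120 mm offcut: dark printed channel, fixed, without a floor (the offcut slides on the bench), 133 mm long. Origin on the bench, mid-width, on the mouth line, where a held offcut's tail end stays; x points into the lane, y to its left, z up. The lanes lie side by side 62 mm apart in any order, mouths level
- lane_long: the long lane, for the 150 mm offcut: dark printed channel, fixed, without a floor (the offcut slides on the bench), 163 mm long. Origin on the bench, mid-width, on the mouth line, where a held offcut's tail end stays; x points into the lane, y to its left, z up. The lanes lie side by side 62 mm apart in any order, mouths level
- hook_short_nose (a point): lane_short: where its hook's nose is when sprung in: right of the mouth (y -10.5 mm), 2 to 13 mm above the bench, holding face on the mouth line; its slanted entry ramp starts 30 mm before the line. On the left (y +16.5 mm) a fence, flared at its start 36 mm before the line. Both are at most 13 mm high until 12 mm past the line, so a fingertip kept over 14 mm up clears them
- hook_medium_nose (a point): lane_medium: where its hook's nose is when sprung in: right of the mouth (y -10.5 mm), 2 to 13 mm above the bench, holding face on the mouth line; its slanted entry ramp starts 30 mm before the line. On the left (y +16.5 mm) a fence, flared at its start 36 mm before the line. Both are at most 13 mm high until 12 mm past the line, so a fingertip kept over 14 mm up clears them
- hook_long_nose (a point): lane_long: where its hook's nose is when sprung in: right of the mouth (y -10.5 mm), 2 to 13 mm above the bench, holding face on the mouth line; its slanted entry ramp starts 30 mm before the line. On the left (y +16.5 mm) a fence, flared at its start 36 mm before the line. Both are at most 13 mm high until 12 mm past the line, so a fingertip kept over 14 mm up clears them
- buffer_short_face (a point): lane_short: mid-face of the sprung buffer at its far end when at rest, 87 mm past the mouth line. It yields 7 mm with 2 to 5 N (offcut's tail then 4 mm past the line), then is solid. Lane inside 33 mm wide, walls 36 mm high from 12 mm past the mouth line on, with lips 5 mm over both top edges, underside 32.8 mm up: an offcut enters endwise only
- buffer_medium_face (a point): lane_medium: mid-face of the sprung buffer at its far end when at rest, 117 mm past the mouth line. It yields 7 mm with 2 to 5 N (offcut's tail then 4 mm past the line), then is solid. Lane inside 33 mm wide, walls 36 mm high from 12 mm past the mouth line on, with lips 5 mm over both top edges, underside 32.8 mm up: an offcut enters endwise only
- buffer_long_face (a point): lane_long: mid-face of the sprung buffer at its far end when at rest, 147 mm past the mouth line. It yields 7 mm with 2 to 5 N (offcut's tail then 4 mm past the line), then is solid. Lane inside 33 mm wide, walls 36 mm high from 12 mm past the mouth line on, with lips 5 mm over both top edges, underside 32.8 mm up: an offcut enters endwise only
- hook_short (a joint): spring hook of lane_short, rad: 0 sprung in; grows as it is pushed aside to the right, 0.05 to 0.09 while an offcut slides past. It gives way by itself to an offcut pushed in (4 to 10 N felt) and springs back behind the tail once that is past the mouth line; let go short of it, the offcut is not held
- hook_medium (a joint): spring hook of lane_medium, rad: 0 sprung in; grows as it is pushed aside to the right, 0.05 to 0.09 while an offcut slides past. It gives way by itself to an offcut pushed in (4 to 10 N felt) and springs back behind the tail once that is past the mouth line; let go short of it, the offcut is not held
- hook_long (a joint): spring hook of lane_long, rad: 0 sprung in; grows as it is pushed aside to the right, 0.05 to 0.09 while an offcut slides past. It gives way by itself to an offcut pushed in (4 to 10 N felt) and springs back behind the tail once that is past the mouth line; let go short of it, the offcut is not held
- bracket: bystander, leave alone: printed grey corner bracket, 75 x 60 mm, 46 mm high, among the offcuts; origin at its underside
- phone: bystander, leave alone: black phone, 150 x 72 x 8 mm; origin at its underside
- calipers: bystander, leave alone: steel calipers, 230 mm long, 14 mm thick; origin at its underside
- driver: bystander, leave alone: black-handled screwdriver, 190 mm long; origin at its underside
- tape: bystander, leave alone: roll of tape, 94 mm across, 19 mm high; origin at its underside
Things that resemble listed ones, but are neither listed nor needed, are in the scene too. Leave any turquoise look-alike of the bar_long alone.

How it is judged:
By the outcome, as a careful person would: the job done as asked, in the order asked, and still so for the second after the job is handed in, with the robot touching nothing.
It also fails if it takes over 72 s, if anything falls off the work surface, if the arm or the gripper's body presses on something with over 40 N, if the wrist force passes 120 N, or if a joint passes its speed limit or range.

ROBOT

A 6-joint arm with a two-finger parallel gripper is mounted at the origin on the work surface. World frame = base frame: x ahead of the robot, y to its left, z up, the work surface at z = 0. Lengths are in m, angles in degrees, forces in N, time in s.
With the tool pointing down it reaches from about 0.325 to 0.85 m from the base axis. Payload 15.5 kg.
Tool frame: the origin (TCP) lies at the very end of the fingers, on their centre line; the grasp point (between the pads) lies arm.grip_depth behind it (arm.grip_depth is the distance from the TCP to the grasp point, in m); z points along the fingers, y is the line along which they close (so a half turn about z gives the same grasp; the last joint's range is limited). The gripper opens to 91 mm and grips with 3 to 60 N. Pads are 32 mm wide; open, the fingers measure 118 mm over their backs; the gripper's body (76 mm by 178 mm) begins 60 mm behind the grasp point.
Start: joints at [66.32, 28.281, 77.091, -0, 74.628, -5.472], TCP at [0.195, 0.594, 0.214] pointing down, gripper open.
Joint ranges: [-166.48, 166.48], [-47.26, 123.95], [12.59, 153.08], [-70.14, 250.14], [6.76, 159.57], [-176.63, 176.63]. Speed limits (degrees/s): [108.29, 108.29, 147.25, 172.46, 172.46, 172.46].

INTERFACE

Orientations are given as a 3x3 rotation matrix whose columns are the frame's x, y, z axes.
In Python, from rig import arm gives the robot as it stands. Calls block until the motion is done:
- arm.move_to(position, orientation): joint-space move of the TCP to a pose.
- arm.move_l(position, orientation=None, feed=0.15): straight line of the TCP; orientation=None keeps the orientation; feed is the mean speed in m/s.
- arm.move_joints(angles): joint-space move.
- arm.grip(opening): finger opening in m; the grip force is fixed at half the most; returns when the fingers have stopped.
- arm.sleep(seconds).
- arm.solve_ik(position, orientation): joint angles nearest the present ones, or None.
- arm.snapshot(name): name is "side" or "top" or "wrist"; returns the picture (420x560x3 uint8, red, green, blue); there is no depth.
- arm.get_calibration(name): a dict with "intrinsics" (3x3 intrinsics, pixels), "cam_to_world" (4x4, takes a point from camera to world coordinates). Camera axes: x right, y down, z forward; pixel columns grow to the right and rows downward; lengths in m; the calibration is good to about 2 mm. A picture is of the moment at which its call begins: read the wrist's pose just before it. get_calibration takes no time and is no camera call; for the wrist camera it gives the pose at the moment of the call.
A pose or a line that the arm cannot do raises arm.Unreachable and nothing moves.
- arm.sign_off(): hands the job in; it is judged then, once.
Readings, each from a call of its own:
- arm.current_t(): time.
- arm.current_joint_positions(): joint angles.
- arm.current_dq(): joint speeds.
- arm.current_tau(): joint torques, N m.
- arm.current_ee_pos(): TCP position.
- arm.current_tool_rot(): TCP orientation.
- arm.current_force(): force on the tool from outside, world axes, zero at the start.
- arm.current_torque(): the same for the moment, N m.
- arm.current_width(): finger opening in m.
- arm.current_grasp_force(): force on a finger pad.
Only numpy, scipy, OpenCV 4.12 (cv2) and the standard library are available. Lean on these libraries where they do the work, as an engineer would, in place of code of your own. Each camera call takes 0.05 s, during which the arm holds its last target. There are 200 camera calls.

## Working session

There is one attempt and no reset: what is moved stays moved. The work goes in short steps, each a Python script; the robot and the scene stay as the last script left them, time stands still between calls to the robot, and variables do not carry over. Pictures are saved under pics/ and viewed, at most 10 in all, crops included, and the job is handed in when it is done.

```bash
ls; mkdir -p pics; python3 - <<'E'
from rig import arm
import cv2,numpy as np
for n in("top","side"):
    im=arm.snapshot(n); cv2.imwrite(f"pics/{n}0.png",im[:,:,::-1])
    c=arm.get_calibration(n); print(n,np.round(c["intrinsics"],1).tolist(),np.round(c["cam_to_world"],3).tolist())
print(arm.grip_depth,arm.current_t(),arm.current_force())
E
```

```text
pics
top [[445.2, 0.0, 285.0], [0.0, 445.2, 209.0], [0.0, 0.0, 1.0]] [[-0.028, -0.985, 0.168, 0.305], [-1.0, 0.028, -0.003, 0.002], [-0.001, -0.168, -0.986, 1.114], [0.0, 0.0, 0.0, 1.0]]
side [[545.0, 0.0, 275.6], [0.0, 545.0, 215.9], [0.0, 0.0, 1.0]] [[0.813, -0.33, 0.479, -0.11], [-0.582, -0.473, 0.662, -0.855], [0.008, -0.817, -0.577, 0.805], [0.0, 0.0, 0.0, 1.0]]
0.0188 0.1 [ 0.86252553 -0.12785425 -0.92209227]
```

View pics/top0.png

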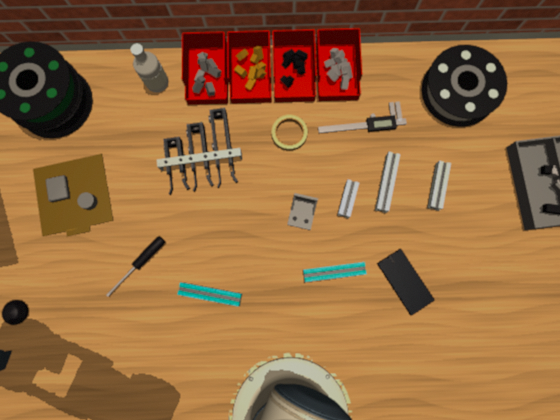

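View pics/side0.png

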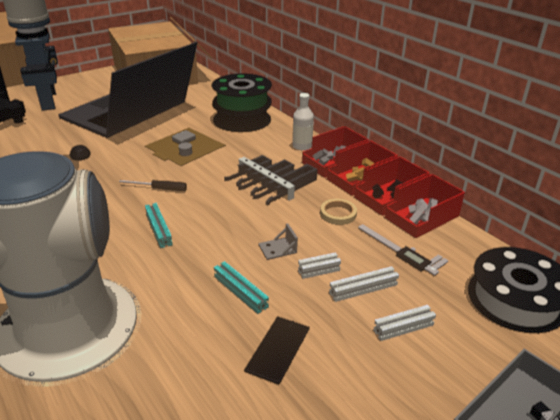

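The top view shows the aluminium bars at about (348,198) short, (389,182) long and (439,185) medium. The lanes are around (165–235, 110–190) with mouths facing the robot, and the two turquoise look-alikes are at (210,294) and (335,272). Next I'll move the wrist camera over the lanes and measure the bars from the top view.

```bash
cat > h.py <<'E'
from rig import arm
import cv2,numpy as np
def cal(n):
    c=arm.get_calibration(n); return np.array(c["intrinsics"]),np.array(c["cam_to_world"])
def ray(c,uv,z):
    K,T=c; d=T[:3,:3]@np.linalg.solve(K,[uv[0],uv[1],1]); o=T[:3,3]
    return o+d*(z-o[2])/d[2]
def R(deg):  # tool down; tool x axis along world angle deg
    a=np.radians(deg); x=np.array([np.cos(a),np.sin(a),0]); z=np.array([0,0,-1.]); return np.column_stack([x,np.cross(z,x),z])
def bars(im,c,roi=None,z=0.03,amin=150):
    h=cv2.cvtColor(im,cv2.COLOR_RGB2HSV)
    m=((h[...,1]<60)&(h[...,2]>110)).astype(np.uint8)*255
    if roi: k=np.zeros_like(m); k[roi[1]:roi[3],roi[0]:roi[2]]=255; m&=k
    m=cv2.morphologyEx(m,cv2.MORPH_CLOSE,np.ones((3,3)))
    out=[]
    for q in cv2.findContours(m,0,2)[0]:
        if cv2.contourArea(q)<amin: continue
        w=np.array([ray(c,p[0],z)[:2] for p in q],np.float32)
        (cx,cy),(a,b),_=r=cv2.minAreaRect(w); B=cv2.boxPoints(r); e=max([B[1]-B[0],B[2]-B[1]],key=np.linalg.norm)
        out.append((cx,cy,max(a,b),min(a,b),np.degrees(np.arctan2(e[1],e[0]))%180))
    return out
E
python3 - <<'E'
from h import *
im=arm.snapshot("top")
for b in bars(im,cal("top"),(320,140,470,230)): print(np.round(b,3))
c=cal("top")
for p in [(158,164),(241,153),(173,138),(221,110),(170,190),(235,183)]: print(p,np.round(ray(c,p,0.03),3))
print(np.round(arm.current_tool_rot(),3).tolist())
K,T=cal("wrist"); print(np.round(K,1).tolist(),np.round(T[:3,3]-arm.current_ee_pos(),3), np.round(arm.current_tool_rot().T@T[:3,:3],2).tolist())
arm.move_to([0.54,0.2,0.28],R(0)); 
im=arm.snapshot("wrist"); cv2.imwrite("pics/w1.png",im[:,:,::-1]); print(np.round(cal("wrist")[1],3).tolist(),arm.current_t(),arm.current_joint_positions())
E
```

```text
[ 5.14000e-01 -1.59000e-01  9.10000e-02  3.20000e-02  1.62606e+02]
[ 5.42000e-01 -3.90000e-01  1.20000e-01  3.10000e-02  1.64829e+02]
[ 5.54000e-01 -2.61000e-01  1.50000e-01  3.10000e-02  1.65338e+02]
(158, 164) [0.614 0.315 0.03 ]
(241, 153) [0.637 0.106 0.03 ]
(173, 138) [0.681 0.278 0.03 ]
(221, 110) [0.753 0.156 0.03 ]
(170, 190) [0.546 0.283 0.03 ]
(235, 183) [0.56  0.121 0.03 ]
[[-0.95, 0.312, -0.0], [0.312, 0.95, -0.001], [0.0, -0.001, -1.0]]
[[320.8, 0.0, 276.2], [0.0, 320.8, 209.2], [0.0, 0.0, 1.0]] [-0.077  0.026  0.171] [[0.0, -0.96, -0.28], [1.0, 0.0, -0.0], [0.0, -0.28, 0.96]]
[[0.002, -0.959, -0.284, 0.62], [-1.0, -0.002, -0.001, 0.202], [0.0, 0.284, -0.959, 0.451], [0.0, 0.0, 0.0, 1.0]] 2.1083 [1.44485343e+01 2.09973021e+01 7.87362023e+01 9.71906570e-03
 8.02746239e+01 1.04346179e+02]
```

View pics/w1.png

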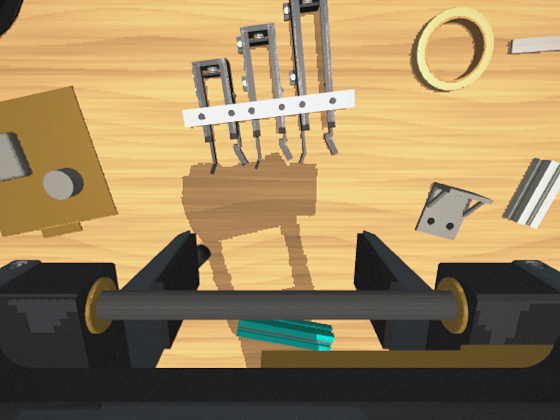

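The wrist view shows the short lane on the left with its far end at (212,65), the medium lane in the middle at (258,30) and the long lane on the right at (308,5). A white tie strap runs across all three near the mouths, and the hooks bend right. I'll take one closer look to get the axis and mouth line.

```bash
python3 - <<'E'
from h import *
arm.move_to([0.535,0.2,0.13],R(6)); c=cal("wrist")
im=arm.snapshot("wrist"); np.savez("w2.npz",im=im,K=c[0],T=c[1]); 
crop=im[0:230,90:400]; cv2.imwrite("pics/w2.png",cv2.resize(crop,None,fx=2.55,fy=2.55,interpolation=cv2.INTER_CUBIC)[:,:,::-1]); print(np.round(c[1],3).tolist())
E
```

```text
[[0.105, -0.954, -0.281, 0.615], [-0.994, -0.101, -0.03, 0.21], [0.0, 0.283, -0.959, 0.302], [0.0, 0.0, 0.0, 1.0]]
```

View pics/w2.png

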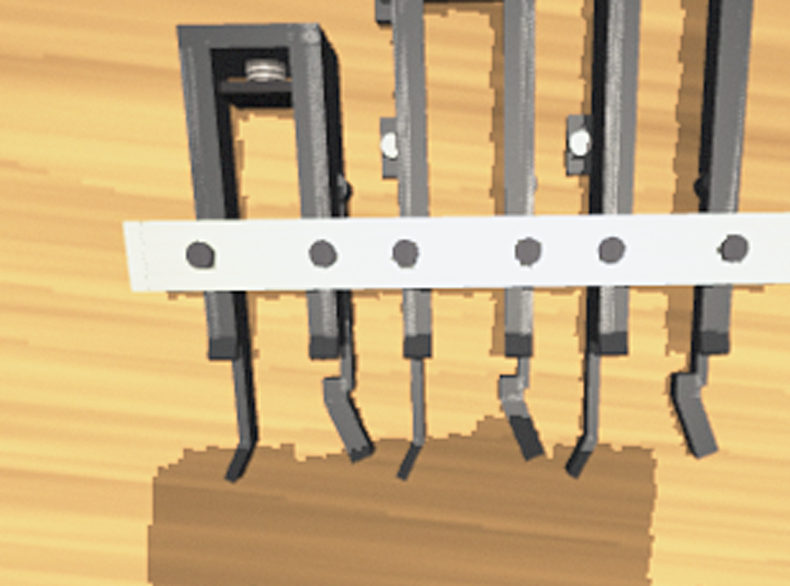

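The close view shows wall front top edges at v≈337 crop px with walls at u 222/323, 418/518 and 612/713. The hook nose corners are at (324,379), (500,376) and (673,373), and the screws are on the strap.

```bash
python3 - <<'E'
from h import *
d=np.load("w2.npz"); c=(d["K"],d["T"])
f=lambda u,v,z: ray(c,(u/2.55+90-.3,v/2.55-.3),z)[:2]
W=[[f(222,338,.036),f(323,337,.036)],[f(418,336,.036),f(518,335,.036)],[f(613,334,.036),f(713,333,.036)]]
W=np.array(W); M=W.mean(1); dy=M[0]-M[2]; dy/=np.linalg.norm(dy); ang=np.degrees(np.arctan2(-dy[0],dy[1]))
print("wall mids",M.round(4).tolist(),"spacing",np.linalg.norm(M[0]-M[1]),np.linalg.norm(M[1]-M[2]),"wallwidth",np.linalg.norm(W[:,0]-W[:,1],axis=1),"ang",ang)
# lane direction from wall edges: short lane left wall outer top edge far/near, right wall
for (a,b) in [((179,30),(208,335)),((292,45),(312,335)),((535,5),(532,335)),((747,20),(728,333))]:
    v=f(*a,.036)-f(*b,.036); print("edge ang",np.degrees(np.arctan2(v[1],v[0])), np.linalg.norm(v))
S=[f(u,v,.040) for u,v in [(200,255),(323,254),(405,253),(528,251),(611,249),(734,247)]]
v=S[0]-S[5]; print("screws ang",np.degrees(np.arctan2(-v[0],v[1])),[np.linalg.norm(S[i]-S[i+1]).round(4) for i in range(5)])
x=np.array([np.cos(np.radians(ang)),np.sin(np.radians(ang))])
for m,n in zip(M,[(324,379),(500,376),(673,373)]):
    o=m-.012*x; p=f(*n,.013)-o; q=np.array([p@x,p@[-x[1],x[0]]]); print("origin",o.round(4),"nose in lane",q.round(4))
E
```

```text
wall mids [[0.5952, 0.2719], [0.6023, 0.2105], [0.6094, 0.1493]] spacing 0.061836880726233556 0.06160540216466295 wallwidth [0.0319646  0.03161121 0.03157416] ang 6.594213023712525
edge ang 6.3242022351556235 0.08503135725302688
edge ang 6.846451327516528 0.08123174609221713
edge ang 6.607929045339167 0.09132001637238477
edge ang 7.448839858584609 0.08698139339118552
screws ang 6.837018536649171 [np.float64(0.0373), np.float64(0.0249), np.float64(0.0373), np.float64(0.0251), np.float64(0.0372)]
origin [0.5833 0.2706] nose in lane [-0.0034 -0.0113]
origin [0.5904 0.2091] nose in lane [-0.0029 -0.0108]
origin [0.5975 0.1479] nose in lane [-0.0025 -0.0093]
```

```bash
cat >> h.py <<'E'
ANG=6.7; ax=np.array([np.cos(np.radians(ANG)),np.sin(np.radians(ANG))]); ay=np.array([-ax[1],ax[0]])
BAR={"short":(.514,-.159,162.6,.09),"medium":(.542,-.390,164.8,.12),"long":(.554,-.261,165.3,.15)}
LANE={"short":(.5833,.2706),"medium":(.5904,.2091),"long":(.5975,.1479)}
G=.022; ZI=.0170
def lp(n,x,y,z): return np.r_[np.array(LANE[n])+x*ax+y*ay,z]
def lf(f0):
    f=arm.current_force()-f0; return np.array([f[:2]@ax,f[:2]@ay,f[2]])
def pick(n):
    x,y,a,L=BAR[n]; a-=180; u=np.array([np.cos(np.radians(a)),np.sin(np.radians(a))])
    p=np.array([x,y])-u*(L/2-G); Rr=R(a)
    arm.grip(.052); arm.move_to(np.r_[p,.10],Rr); arm.move_l(np.r_[p,.016],Rr,feed=.12)
    arm.grip(.0); print("width",arm.current_width(),"gf",arm.current_grasp_force()); arm.move_l(np.r_[p,.10],Rr,feed=.2)
def insert(n,y=0.0005):
    L=BAR[n][3]; x=-(.050+L-G); arm.move_to(lp(n,x,y,.08),R(ANG)); arm.move_l(lp(n,x,y,ZI),feed=.15)
    arm.sleep(.1); f0=arm.current_force().copy(); end=-.0065  # TCP lane x: finger front stays short of walls
    while x<end-1e-6:
        x=min(x+.006,end); arm.move_l(lp(n,x,y,ZI),feed=.06); f=lf(f0)
        if abs(f[1])>3: y+=np.clip(f[1]*1e-4,-.0006,.0006); 
        if np.abs(f).max()>4: print("ins x%.1f y%.2f"%(x*1e3,y*1e3),f.round(1))
        if f[0]<-16: print("STOP"); return False
    return x,y
def push(n,y=0,x0=None):
    """closed fingers from behind; contact face expected 16 mm ahead of TCP"""
    x=-.075; arm.grip(.05); arm.move_l(np.r_[arm.current_ee_pos()[:2],.05],feed=.15)
    arm.move_l(lp(n,x,y,.05),R(ANG),feed=.2); arm.grip(0.); arm.move_l(lp(n,x,y,.0175),feed=.15)
    arm.sleep(.1); f0=arm.current_force().copy(); peak=0; log=[]
    while x<.0005:
        st=.004 if x<-.030 else .0015
        x+=st; arm.move_l(lp(n,x,y,.0175),feed=.05); f=lf(f0); log.append((round(x*1e3,1),*f.round(1)))
        if f[0]<-17: print("force stop"); break
    print(log); return x
def leave(n):
    p=arm.current_ee_pos(); arm.move_l(np.r_[p[:2]-.03*ax,p[2]],feed=.1); q=arm.current_ee_pos(); arm.move_l(np.r_[q[:2],.10],feed=.2)
E
python3 - <<'E'
from h import *
pick("short"); print(arm.current_t()); r=insert("short"); print(r,arm.current_t(),lf(np.zeros(3)))
im=arm.snapshot("wrist"); cv2.imwrite("pics/s1.png",im[:,:,::-1])
E
```

```text
width 0.029822727168972035 gf 29.984368979930878
6.775
ins x-10.0 y0.86 [-7.   3.6  1.8]
ins x-6.5 y1.28 [-21.2   4.2  11.2]
STOP
False 13.7083 [-21.05307915   4.51250431   9.94005999]
```

View pics/s1.png

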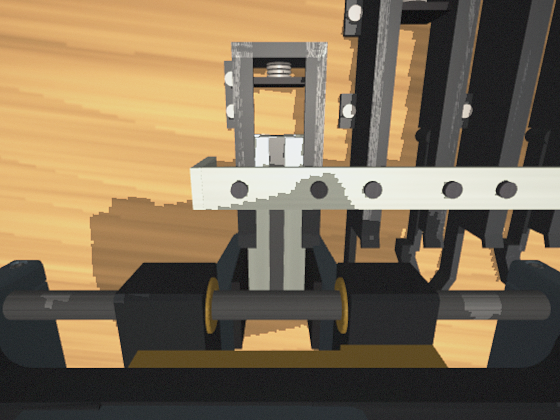

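The short bar is in its channel, centred, with its front end at (280,140). The fingers touched the wall fronts slightly, so I'll stop 4 mm earlier on the next lanes. Next is the push.

```bash
sed -i 's/end=-.0065/end=-.0125/; s/x+.006,end/x+(.012 if x<-.06 else .008),end/' h.py; python3 - <<'E'
from h import *
p=arm.current_ee_pos(); arm.move_l(np.r_[p[:2]-.003*ax,p[2]],feed=.05)
push("short"); leave("short"); print(arm.current_t())
# view from above mouth
arm.move_to(lp("short",-.07,0,.13),R(ANG)); im=arm.snapshot("wrist"); cv2.imwrite("pics/s2.png",cv2.resize(im[60:300,160:420],None,fx=2.4,fy=2.4,interpolation=cv2.INTER_CUBIC)[:,:,::-1]); print(arm.current_t())
E
```

```text
force stop
[(-71.0, np.float64(0.4), np.float64(1.3), np.float64(-0.0)), (-67.0, np.float64(0.6), np.float64(0.4), np.float64(-0.1)), (-63.0, np.float64(0.1), np.float64(0.1), np.float64(-0.0)), (-59.0, np.float64(0.0), np.float64(0.3), np.float64(0.1)), (-55.0, np.float64(0.2), np.float64(-0.3), np.float64(0.4)), (-51.0, np.float64(0.6), np.float64(-0.1), np.float64(0.8)), (-47.0, np.float64(0.9), np.float64(0.3), np.float64(-0.4)), (-43.0, np.float64(-0.3), np.float64(0.2), np.float64(-0.4)), (-39.0, np.float64(0.8), np.float64(0.4), np.float64(-1.1)), (-35.0, np.float64(1.4), np.float64(0.6), np.float64(-0.1)), (-31.0, np.float64(-0.8), np.float64(-0.5), np.float64(0.2)), (-27.0, np.float64(0.8), np.float64(-0.2), np.float64(0.4)), (-25.5, np.float64(-0.3), np.float64(-0.5), np.float64(-0.5)), (-24.0, np.float64(-1.4), np.float64(0.6), np.float64(-1.0)), (-22.5, np.float64(-2.6), np.float64(1.6), np.float64(-0.6)), (-21.0, np.float64(-3.8), np.float64(1.8), np.float64(-1.1)), (-19.5, np.float64(-2.6), np.float64(-0.2), np.float64(-1.0)), (-18.0, np.float64(-4.0), np.float64(0.4), np.float64(-1.1)), (-16.5, np.float64(-4.8), np.float64(0.7), np.float64(-0.3)), (-15.0, np.float64(-9.4), np.float64(1.2), np.float64(-0.2)), (-13.5, np.float64(-14.4), np.float64(0.9), np.float64(-1.2)), (-12.0, np.float64(-20.6), np.float64(1.2), np.float64(1.2))]
23.2667
23.6
```

View pics/s2.png

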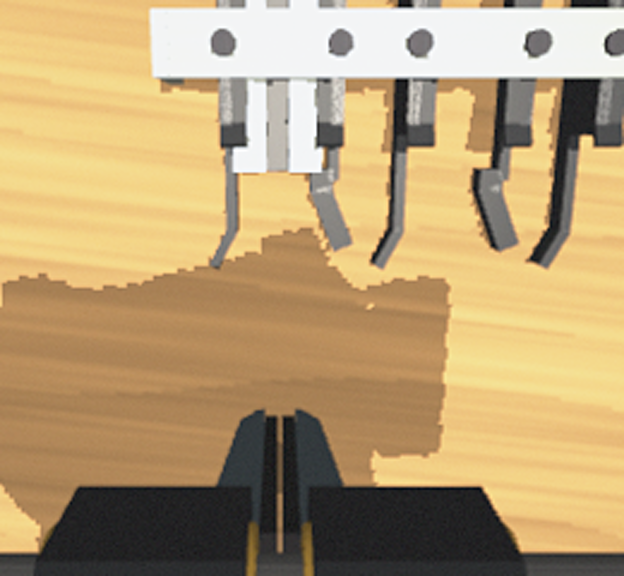

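The short bar is held: the hook nose (315,180) is sprung in behind the tail (v≈172), and the force log shows the drop followed by the solid stop at TCP x≈-15.5. Next is the medium bar, a bit faster.

```bash
sed -i 's/x+(.012 if x<-.06 else .008),end/x+.014,end/; s/feed=.06); f=lf/feed=.09); f=lf/; s/x=-.075; arm/x=-.064; arm/; s/st=.004 if x<-.030 else .0015/st=.009 if x<-.033 else .0015/; s/if f\[0\]<-17:/if f[0]<-17 or (f[0]<-8.5 and x>-.019):/' h.py; python3 - <<'E'
from h import *
pick("medium"); assert abs(arm.current_width()-.03)<.002
r=insert("medium"); print(r,arm.current_t())
if r:
    push("medium",0); leave("medium"); print(arm.current_t())
    arm.move_to(lp("medium",-.07,0,.13),R(ANG))
im=arm.snapshot("wrist"); cv2.imwrite("pics/m2.png",cv2.resize(im[60:300,160:420],None,fx=2.4,fy=2.4,interpolation=cv2.INTER_CUBIC)[:,:,::-1]); print(arm.current_t())
E
```

```text
width 0.029749529642624176 gf 29.969860017299652
(-0.0125, np.float64(0.0008071774973284015)) 34.4417
force stop
[(-55.0, np.float64(-0.9), np.float64(-0.0), np.float64(-0.2)), (-46.0, np.float64(-0.4), np.float64(0.0), np.float64(0.2)), (-37.0, np.float64(0.4), np.float64(0.2), np.float64(-0.7)), (-28.0, np.float64(-0.1), np.float64(-0.2), np.float64(0.2)), (-26.5, np.float64(-0.8), np.float64(0.4), np.float64(0.0)), (-25.0, np.float64(-2.5), np.float64(0.4), np.float64(-0.6)), (-23.5, np.float64(-3.1), np.float64(-0.0), np.float64(-0.3)), (-22.0, np.float64(-4.0), np.float64(0.2), np.float64(-0.7)), (-20.5, np.float64(-3.0), np.float64(0.2), np.float64(-1.0)), (-19.0, np.float64(-3.1), np.float64(0.4), np.float64(-0.5)), (-17.5, np.float64(-3.9), np.float64(0.9), np.float64(-0.8)), (-16.0, np.float64(-5.6), np.float64(0.6), np.float64(-0.9)), (-14.5, np.float64(-10.8), np.float64(0.9), np.float64(-0.5))]
41.6583
41.9917
```

View pics/m2.png

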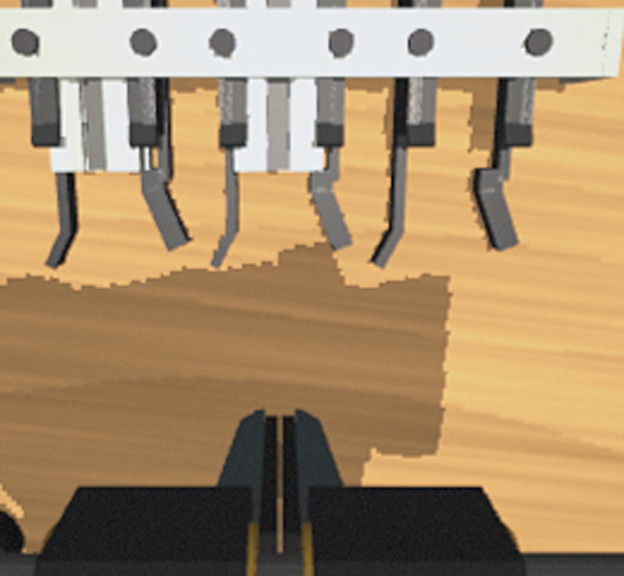

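The medium bar shows the same picture and force signature, so it is held. Next is the long bar.

```bash
python3 - <<'E'
from h import *
pick("long"); assert abs(arm.current_width()-.03)<.002
r=insert("long"); print(r,arm.current_t())
if r:
    push("long",0); leave("long"); print(arm.current_t())
    arm.move_to(lp("medium",-.07,0,.15),R(ANG))
im=arm.snapshot("wrist"); cv2.imwrite("pics/l2.png",cv2.resize(im[40:280,130:430],None,fx=2.4,fy=2.4,interpolation=cv2.INTER_CUBIC)[:,:,::-1]); print(arm.current_t())
E
```

```text
width 0.029902927665847377 gf 29.992733895778656
(-0.0125, 0.0005) 52.1917
force stop
[(-55.0, np.float64(-2.6), np.float64(1.1), np.float64(-0.9)), (-46.0, np.float64(-1.4), np.float64(-0.4), np.float64(-1.1)), (-37.0, np.float64(-0.8), np.float64(0.3), np.float64(-0.4)), (-28.0, np.float64(-1.8), np.float64(-0.3), np.float64(-0.9)), (-26.5, np.float64(-1.3), np.float64(0.7), np.float64(-1.0)), (-25.0, np.float64(-2.6), np.float64(0.6), np.float64(-0.5)), (-23.5, np.float64(-3.4), np.float64(1.1), np.float64(-1.5)), (-22.0, np.float64(-4.6), np.float64(0.7), np.float64(-1.7)), (-20.5, np.float64(-3.5), np.float64(0.0), np.float64(-2.2)), (-19.0, np.float64(-4.2), np.float64(1.2), np.float64(-1.7)), (-17.5, np.float64(-4.6), np.float64(0.2), np.float64(-1.7)), (-16.0, np.float64(-6.9), np.float64(0.1), np.float64(-1.3)), (-14.5, np.float64(-11.7), np.float64(-0.7), np.float64(-1.6))]
59.4083
59.8833
```

View pics/l2.png

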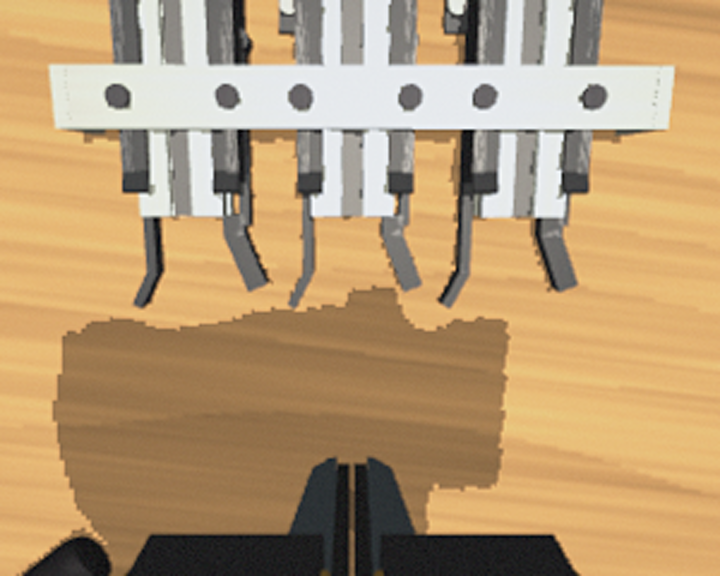

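All three tails are level at v≈217, each with its hook nose sprung in behind at about (237,228), (395,228) and (550,228). The robot is clear of everything.

```bash
python3 -c "
from rig import arm
print(arm.sign_off())"
```

```text
the job is handed in; nothing more can be done
None
```

The short, medium and long offcuts are each pushed home in their own lanes with the hooks snapped in behind them, and the job was handed in at about 60 s; on the short lane the fingers touched the wall fronts at about 21 N before I backed off.

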